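# Close up a carton row: press the spring stop and slide the divider past it

## Task

The row of cartons in the grey shelf tray stands loose: close it up with the blue sliding divider. Push the red spring stop down with a fingertip through the window in the divider's foot and, keeping it down, push the divider towards the cartons until its whole foot has passed over the stop and the stop has popped up again behind it. Only press and push: lift nothing, let the divider alone move the cartons, which stay standing in their row, and leave everything else where it is.

Things in the scene. Friction and masses are not known exactly. Their poses are not given: they have to be found in the camera images.
- tray: Grey steel shelf tray fixed to the bench, 400 mm long (its y), 130 mm wide (its x). Origin: centre of its underside, on the bench. Its bright floor is 30 mm above the bench; walls above the floor: sides 30 mm, end at +y 45 mm (inner face y = +192 mm), end at -y 14 mm. The divider slides along the tray's +y towards the cartons.
- stop_top (a point): Centre of the top of the red spring stop: a block 30 mm (tray x) by 36 mm (tray y) that comes up through the tray floor. Up, its top is 14 mm above the tray floor (44 mm above the bench). It stands in the window of the divider's foot and so locks the divider.
- stop (a joint): How far the red stop is pressed down, m: 0 = up, 0.014 = flush with the tray floor (a fingertip then meets the floor). It springs back: about 4 N at first, 9 N when flush. Beyond 0.011 it is low enough for the foot to pass over it; once the foot's cross bar is over it, the bar keeps it down.
- push_face (a point): On the blue divider: middle of its upright's pushing face (the face towards the tray's -y), 20 mm above the tray floor. The upright is 100 mm wide (tray x), 3 mm thick, its top 45 mm above the tray floor; the cartons are on its other side. A fingertip holding the stop down can push this face towards +y.
- foot_window (a point): Centre of the window in the divider's foot, 5 mm above the tray floor. The foot is a blue frame behind the upright, 3 to 6 mm above the tray floor, captive under the tray's side lips so that it only slides. The window reaches from the pushing face 42 mm back (tray y), is 60 mm wide (tray x), open above; the stop fills its length but for about 3 mm at either end.
- foot_bar (a point): Centre of the cross bar that ends the foot behind the window, 14 mm long (tray y), 120 mm wide, 3 to 6 mm above the tray floor. It is the part that meets the stop and must pass over it.
- divider (a joint): Travel of the divider along the tray's +y, m: about 0 at the start, locked by the stop; from 0.053 the cross bar has left the stop, which pops up behind it; its own end stop is at 0.066. It slides with about 2 N of friction, plus the cartons it gathers up (about 3 N) and the stop rubbing under the bar.
- carton0: Carton 0 of the row of four: a closed brown carton 88 mm (tray x) by 28 mm (tray y) by 36 mm tall, lower than the divider, 0.07 to 0.18 kg, standing loose on the tray floor between the divider and the end wall, gaps of 4 to 32 mm between them. Origin: centre of its underside; z up.
- carton1: Carton 1 of the row of four: a closed brown carton 88 mm (tray x) by 28 mm (tray y) by 36 mm tall, lower than the divider, 0.07 to 0.18 kg, standing loose on the tray floor between the divider and the end wall, gaps of 4 to 32 mm between them. Origin: centre of its underside; z up.
- carton2: Carton 2 of the row of four: a closed brown carton 88 mm (tray x) by 28 mm (tray y) by 36 mm tall, lower than the divider, 0.07 to 0.18 kg, standing loose on the tray floor between the divider and the end wall, gaps of 4 to 32 mm between them. Origin: centre of its underside; z up.
- carton3: Carton 3 of the row of four: a closed brown carton 88 mm (tray x) by 28 mm (tray y) by 36 mm tall, lower than the divider, 0.07 to 0.18 kg, standing loose on the tray floor between the divider and the end wall, gaps of 4 to 32 mm between them. Origin: centre of its underside; z up.
- tape: Roll of brown tape lying flat in the empty end of the tray, 90 mm across, 24 mm high; origin at the centre of its underside. A bystander.
- bearing_box: White and blue box 52 by 52 by 20 mm on the bench beside the tray (on its +x side); origin at the centre of its underside. A bystander.
- spanner: Steel spanner 150 mm long, lying on the bench beside the tray (on its +x side). A bystander.
- spray_can: Yellow and white spray can, 60 mm across, 170 mm tall; origin at the centre of its underside. A bystander.
- oil_filter: White oil filter with a blue band, 68 mm across, 78 mm tall; origin at the centre of its underside. A bystander.
- mug: White mug, 80 mm across, 95 mm tall; origin at the centre of its underside. A bystander.
- scanner: Grey and yellow hand scanner lying on the bench, about 150 by 66 by 32 mm; origin on its underside. A bystander.

How it is judged (in metres and radians):
On the way, in this order (a step that is already met when the one before it is completed fails the run):
1. the fingers press the red stop down while the divider is still where it was (value of joint stop above 0.01 m and value of joint divider below 0.012 m and contact force between the fingers and stop above 1 N), for 0.05 s.
2. the divider slides on with the stop still down (value of joint divider above 0.018 m and value of joint stop above 0.008 m).
At the end, for the whole second after the job is handed in: The divider has travelled more than 50 mm, so that its foot is past the stop; the stop is up again behind it (less than 3 mm down); the divider is at rest; the four cartons stand upright (within 0.15 rad) on the tray floor between the divider and the end wall (value of joint divider above 0.05 m and value of joint stop below 0.003 m and velocity of joint divider between -0.01 and 0.01 m/s and angle between each of carton0, carton1, carton2, carton3's own z axis and vertical below 0.15 rad and z of each of carton0, carton1, carton2, carton3 in the frame of tray below 0.038 m and y of carton0 in the frame of tray between 0.06 and 0.192 m and y of carton1 in the frame of tray between 0.06 and 0.192 m and y of carton2 in the frame of tray between 0.06 and 0.192 m and y of carton3 in the frame of tray between 0.06 and 0.192 m); the robot touches nothing.
It fails at once if the fingers themselves grip or push a carton with more than 5 N (contact force between the fingers and carton0 above 5 N or contact force between the fingers and carton1 above 5 N or contact force between the fingers and carton2 above 5 N or contact force between the fingers and carton3 above 5 N).
It fails at once if a carton is lifted (more than 15 mm off the tray floor) or tipped over (more than 0.5 rad) (z of any of carton0, carton1, carton2, carton3 in the frame of tray above 0.045 m or angle between any of carton0, carton1, carton2, carton3's own z axis and vertical above 0.5 rad).
It fails at once if another thing on the bench or in the tray is moved by more than 25 mm or lifted (distance of any of tape, bearing_box, spanner, spray_can, oil_filter, mug, scanner from where it was at the start of the episode above 0.025 m).
It also fails if it takes over 40 s, if anything falls off the work surface, if the arm or the gripper's body presses on something with over 40 N, if the wrist force passes 120 N, or if a joint passes its speed limit or range.

## Robot

A 6-joint arm with a two-finger parallel gripper is mounted at the origin on the work surface. World frame = base frame: x ahead of the robot, y to its left, z up, the work surface at z = 0. Lengths are in mm, angles in rad, forces in N, time in s.
With the tool pointing down it reaches from about 250 to 800 mm from the base axis. Payload 8.5 kg.
Tool frame: the origin (TCP) lies midway between the tips of the shut fingers; the grasp point (between the pads) lies 19 mm behind it; z points along the fingers, y is the line along which they close (so a half turn about z gives the same grasp; the last joint's range is limited). The gripper opens to 85 mm and grips with 20 to 120 N. Pads are 22 mm wide; open, the fingers measure 114 mm over their backs; the gripper's body (76 mm by 85 mm) begins 54 mm behind the grasp point. The pads swing forward as they close: fully open they stand 13 mm farther back than shut.
Start: joints at [-1.138, 0.238, -0.013, 1.319, 0, 1.571], TCP at [220.172, -476.553, 231.276] pointing down, gripper open.
Joint ranges: [-2.66, 2.66], [-1.03, 1.9], [-1.14, 1.46], [-1.82, 2.27], [-1.45, 1.34], [-3.14, 3.14]. Speed limits (rad/s): [2.22, 2.22, 2.79, 3.14, 3.14, 3.14].

## Interface

Orientations are given as a unit quaternion [x, y, z, w].
In Python, from plant import * gives the robot as it stands.
- The arm moves only by the tool jog_arm, never from a script. Its argument "moves" is a list of rows, each an object with "dp": the shift along the tool's x, y, z in mm, a list of three; "delta_rot": the turn, a rotation vector about the tool's x, y, z in degrees, a list of three; "hand": the opening, from -1 (shut) to 1 (fully open). A call has 1 to 10 rows; each row shifts and turns the commanded pose from where the row before left it, along the tool's axes as they then stand; what a row does not reach is not made up. A row lasts 1/8 s, in which the tool goes at most 62.5 mm and 10.7 degrees, less where a joint would pass 70% of its speed; a pose out of reach is approached as far as the arm can. A call is refused whole if a number of a shift passes 62.5 or a number of a turn 10.7, either way. A call with a gripper value outside its range is refused whole. The fingers move at their own pace and stop on an object; "squeeze" is the grip in N (left out, the last holds). Time passes only in rows, so rows that do not move let the fingers close. It gives the time, the measured TCP pose, the force, the opening and the grip force at its end, in the units of the state.
- state(): the state, without advancing time (a new reading comes with each control period).
- camera(name): name is "scene" or "top" or "wrist"; returns (picture, depth): 480x640x3 uint8, red, green, blue; 480x640 float32, mm along the optical axis (not along the pixel's ray), 0 where there is no reading.
- calibration(name): a dict with "fx", "fy", "cx", "cy" (pixels), "extrinsics" (4x4, takes a point from world to camera coordinates). Camera axes: x right, y down, z forward; pixel columns grow to the right and rows downward; lengths in mm; the calibration is good to about 2 mm. A picture is of the moment at which its call begins: read the wrist's pose just before it. calibration takes no time and is no camera call; for the wrist camera it gives the pose at the moment of the call.
- finish_job(): hands the job in; it is judged then, once.
Trained networks look in the newest picture that a camera, given by its name, has taken for a name from the list of things; names that differ only in an ending like _2 or _b are one class to them, and where a whole thing is asked for, a point or a joint stands for the part that bears it (a point fixed in the world has none). Each returns a list of dicts, best first, with "p" (0 to 1); they miss things now and then, are a little off and sometimes report something else, mostly with a low value. They report only what shows in the picture. A call takes as long as a camera call.
- find_in(name, camera): "location" ([x, y, z] in mm, in world coordinates, good to about 4 mm: the middle of the surface that is visible of it).
- silhouettes(name, camera): "pixels" (480x640 bool, what is visible of it).
- tip_of(name, camera): "location" ([x, y, z] in mm, in world coordinates, good to about 4 mm: a listed point, or the origin of a listed thing).
The state is a dict: "clock": time; "joint_positions": joint angles; "joint_velocities": joint speeds; "joint_torque": joint torques, N m; "eef_pos": TCP position; "eef_rot": TCP orientation; "force": force on the tool from outside, world axes, zero at the start; "ft_torque": the same for the moment, N m; "finger_gap": finger opening in mm; "grip_force": force on a finger pad.
Only numpy, scipy, OpenCV 4.12 (cv2) and the standard library are available. Lean on these libraries where they do the work, as an engineer would, in place of code of your own. Each camera call takes 0.05 s, during which the arm holds its last target. There are 200 camera calls.

## Working session

There is one attempt and no reset: what is moved stays moved. The work goes in short steps, Python scripts to look and compute and a tool call to move; the robot and the scene stay as the last step left them, time stands still between calls to the robot, and variables do not carry over. Pictures are saved under pics/ and viewed, at most 10 in all, crops included, and the job is handed in when it is done.

Besides the shell and the picture viewer there is one more tool, called after "Request:" as name(argument=value, ...), one argument or row to a line, values as JSON. jog_arm: Moves the arm, as the interface text tells. Its arguments: {"type":"object","properties":{"moves":{"type":"array","items":{"type":"object","properties":{"dp":{"type":"array","items":{"type":"number"}},"delta_rot":{"type":"array","items":{"type":"number"}},"hand":{"type":"number"}}}},"squeeze":{"type":"number"}},"required":["moves"]}

```bash
mkdir -p pics; ls; python3 - <<'E'
from plant import *
import cv2,numpy as np
for c in ("top","scene"):
    p,d=camera(c); cv2.imwrite(f"pics/{c}0.png",p[:,:,::-1])
s=state(); print(s)
for c in ("top","scene"):
    print(c, calibration(c))
    for n in ("stop_top","push_face","foot_window","foot_bar","tray"):
        print(c,n,[(np.round(r["location"],1),round(r["p"],2)) for r in tip_of(n,c)[:2]])
E
```

```text
pics
{'clock': 0.1, 'joint_positions': array([-1.13798986e+00,  2.38750506e-01, -1.41560965e-02,  1.31918974e+00,
       -2.00504116e-05,  1.57081026e+00]), 'joint_velocities': array([ 0.00138581, -0.00177087,  0.00239121,  0.00042689,  0.00097355,
        0.00045452]), 'joint_torque': array([ 2.71745448e-04, -5.39722145e+01,  3.46998274e+01,  1.34107692e-02,
        1.55251741e-04,  2.03151569e-05]), 'eef_pos': array([ 220.03843833, -476.26549264,  230.73170889]), 'eef_rot': array([ 9.76677344e-01,  2.14711300e-01, -1.49364144e-04, -6.32692937e-04]), 'force': array([-0.02094092, -0.26896453, -0.13048086]), 'ft_torque': array([ 0.0051178 ,  0.01341694, -0.00048227]), 'grip_force': 0.0, 'finger_gap': 85.63915795048017}
top {'fx': 621.6149268073926, 'fy': 621.6149268073926, 'cx': 315.8050091877629, 'cy': 238.49265541546634, 'extrinsics': array([[ 2.97536651e-02, -9.99530950e-01, -7.25256354e-03,
         5.12891126e+00],
       [-9.97565615e-01, -2.92357890e-02, -6.33096525e-02,
         5.69217045e+02],
       [ 6.30679227e-02,  9.11860221e-03, -9.97967579e-01,
         1.78077546e+03
[... 498 characters left out ...]
extrinsics': array([[-3.06765386e-02,  9.99524217e-01,  3.20771003e-03,
         2.40139630e+01],
       [ 7.14149133e-01,  2.41631582e-02, -6.99576413e-01,
        -3.66688724e+02],
       [-6.99321075e-01, -1.91697995e-02, -7.14550595e-01,
         1.64760307e+03],
       [ 0.00000000e+00,  0.00000000e+00,  0.00000000e+00,
         1.00000000e+00]])}
scene stop_top [(array([614.2,  57.9,  28.1]), 0.63), (array([533. , -67.1,  43.1]), 0.61)]
scene push_face [(array([546.2, -53.7,  50.2]), 0.86)]
scene foot_window [(array([535.6, -65.8,  37.6]), 0.75)]
scene foot_bar [(array([518.3, -87. ,  33.3]), 0.68), (array([412.1, 433.8,   2.9]), 0.48)]
scene tray [(array([546.9, -42.9,  -0.9]), 0.92)]
```

View pics/top0.png

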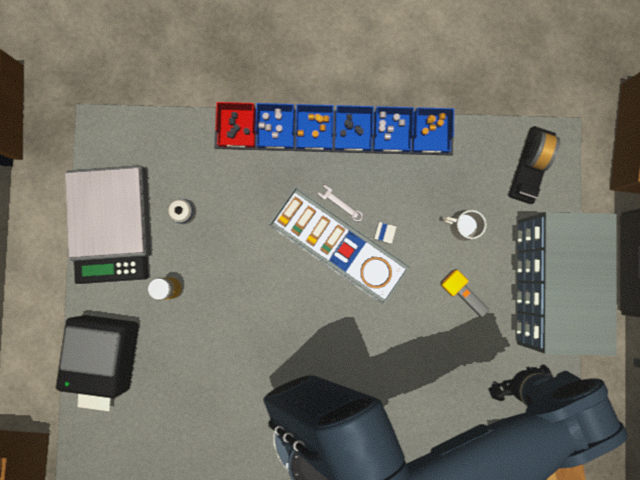

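View pics/scene0.png

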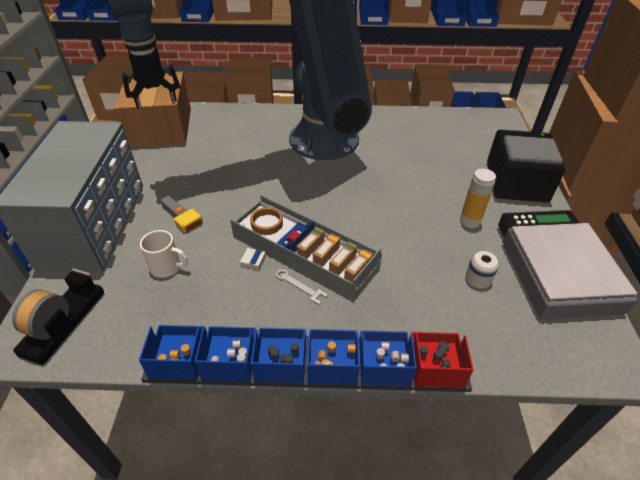

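The top view shows the tray running from (288,205) at the carton end to (390,285) at the tape end, with the red stop at about (347,249). The scene view agrees. Next I'll get the yaw and stop centre numerically.

```bash
cat > h.py <<'E'
from plant import *
import cv2,numpy as np
def world(c,d,mask,cal=None):
    k=cal or calibration(c); v,u=np.nonzero(mask&(d>0)); z=d[v,u]
    P=np.stack([(u-k["cx"])/k["fx"]*z,(v-k["cy"])/k["fy"]*z,z,np.ones_like(z)])
    return (np.linalg.inv(k["extrinsics"])@P)[:3].T
def red(p):
    p=p.astype(int); return (p[...,0]>110)&(p[...,1]<70)&(p[...,2]<80)
def blue(p):
    p=p.astype(int); return (p[...,2]>80)&(p[...,0]<70)&(p[...,2]-p[...,0]>50)
def rect(P): return cv2.minAreaRect(P[:,:2].astype(np.float32))
E
python3 - <<'E'
from h import *
for c in ("top","scene"):
    p,d=camera(c); s=silhouettes("tray",c)[0]; m=s["pixels"]
    P=world(c,d,m); Q=P[P[:,2]>15]; print(c,s["p"],len(Q),rect(Q),np.percentile(Q[:,2],[5,50,95]))
    near=np.zeros(m.shape,bool); S=None
    k=calibration(c); q=k["extrinsics"]@[535,-66,40,1]; u,v=int(q[0]/q[2]*k["fx"]+k["cx"]),int(q[1]/q[2]*k["fy"]+k["cy"]); near[v-25:v+25,u-25:u+25]=True
    for n,f in (("red",red),("blue",blue)):
        R=world(c,d,f(p)&near); print(n,len(R),R.mean(0),np.median(R,0),rect(R))
E
```

```text
top 0.64 5035 ((549.507080078125, -43.205230712890625), (400.09857177734375, 133.6708984375), 57.00327682495117) [24.54619672 34.73269047 63.00691007]
red 140 [537.21133814 -64.47792638  42.42781854] [537.0436637  -64.86415135  43.20341553] ((537.89990234375, -65.17564392089844), (36.60939407348633, 32.629638671875), 57.144561767578125)
blue 316 [532.24798709 -73.16428095  38.09052231] [523.57427613 -77.45449187  36.49266742] ((534.8215942382812, -68.92304229736328), (54.056884765625, 100.87741088867188), 56.85662078857422)
scene 0.8 4356 ((551.3836059570312, -47.05250549316406), (403.1582336425781, 143.4035186767578), 56.96726989746094) [20.91910379 42.58263867 68.28115144]
red 60 [535.95974635 -72.18178941  48.68229319] [534.05024283 -72.24602662  45.86907766] ((546.14111328125, -66.48246765136719), (57.061561584472656, 30.480331420898438), 27.424007415771484)
blue 166 [520.4395779  -73.39529034  44.10830268] [516.94312455 -72.57887405  38.18500803] ((530.9264526367188, -68.38215637207031), (58.654911041259766, 102.23281860351562), 55.79795455932617)
```

Request:
jog_arm(
  moves=[
    {"dp": [44,-23,0],"hand": -1},
    {"dp": [44,-23,0],"hand": -1},
    {"dp": [44,-23,0],"hand": -1},
    {"dp": [44,-23,0],"hand": -1},
    {"dp": [44,-23,0],"hand": -1},
    {"dp": [44,-23,0],"hand": -1},
    {"dp": [44,-23,0],"hand": -1},
    {"dp": [44,-23,0],"hand": -1},
    {"dp": [44,-23,0],"hand": -1},
    {"dp": [20,-20,0],"hand": -1},
  ],
)

```text
invalid input at $.moves[0]: expected keys dp, delta_rot, hand
```

Request:
jog_arm(
  moves=[
    {"dp": [0,0,0],"delta_rot": [0,0,-10.7],"hand": -1},
    {"dp": [0,0,0],"delta_rot": [0,0,-10.7],"hand": -1},
    {"dp": [0,0,0],"delta_rot": [0,0,-10.7],"hand": -1},
    {"dp": [0,0,0],"hand": -1},
  ],
)

```text
invalid input at $.moves[3]: expected keys dp, delta_rot, hand
```

```bash
cat > m.py <<'E'
from h import *
from scipy.spatial.transform import Rotation as R
def go(target,yaw=57.0):
    s=state(); r=R.from_quat(s["eef_rot"]); M=r.as_matrix()
    t=R.from_euler("z",yaw,degrees=True)*R.from_euler("x",180,degrees=True)
    print("tcp",s["eef_pos"].round(1),"gap",round(s["finger_gap"],1),"F",s["force"].round(1),"t",s["clock"])
    print("dp",(M.T@(np.array(target)-s["eef_pos"])).round(1),"rot",np.degrees((r.inv()*t).as_rotvec()).round(2),"joints",s["joint_positions"].round(2))
E
python3 - <<'E'
from m import *
go([537,-65.5,150])
cal=calibration("wrist"); p,d=camera("wrist"); cv2.imwrite("pics/w0.png",p[:,:,::-1])
for n in ("stop_top","push_face","foot_window","foot_bar"):
    print(n,[(np.round(r["location"],1),round(r["p"],2)) for r in tip_of(n,"wrist")[:2]])
for n,f in (("red",red),("blue",blue)):
    Q=world("wrist",d,f(p),cal); print(n,len(Q), len(Q) and (np.median(Q,0),rect(Q)))
E
```

```text
tcp [ 220.2 -476.5  231.3] gap 85.2 F [ 0.1 -1.2 -0. ] t 0.8
dp [ 460.  -240.2   81.3] rot [-1.00e-02 -0.00e+00 -3.22e+01] joints [-1.14  0.24 -0.01  1.32  0.    1.57]
stop_top []
push_face []
foot_window []
foot_bar []
red 0 0
blue 5541 (array([   16.46079733, -1379.55378418,  -439.45942307]), ((-76.44988250732422, -1012.2881469726562), (1040.7042236328125, 491.0577392578125), 82.13170623779297))
```

Request:
jog_arm(
  moves=[
    {"dp": [44,-23,0],"delta_rot": [0,0,0],"hand": -1},
    {"dp": [44,-23,0],"delta_rot": [0,0,0],"hand": -1},
    {"dp": [44,-23,0],"delta_rot": [0,0,0],"hand": -1},
    {"dp": [44,-23,0],"delta_rot": [0,0,0],"hand": -1},
    {"dp": [44,-23,0],"delta_rot": [0,0,0],"hand": -1},
    {"dp": [44,-23,0],"delta_rot": [0,0,0],"hand": -1},
    {"dp": [44,-23,0],"delta_rot": [0,0,0],"hand": -1},
    {"dp": [44,-23,0],"delta_rot": [0,0,0],"hand": -1},
    {"dp": [44,-23,0],"delta_rot": [0,0,0],"hand": -1},
    {"dp": [20,-20,0],"delta_rot": [0,0,0],"hand": -1},
  ],
)

```text
clock: 2.3
eef_pos: [504.0, -94.2, 231.1]
eef_rot: [0.977, 0.216, 0.0, -0.0]
force: [0.9, -0.0, -0.5]
finger_gap: 0.3
grip_force: 0.0
```

Request:
jog_arm(
  moves=[
    {"dp": [0,0,0],"delta_rot": [0,0,-10.7],"hand": -1},
    {"dp": [0,0,0],"delta_rot": [0,0,-10.7],"hand": -1},
    {"dp": [0,0,0],"delta_rot": [0,0,-10.7],"hand": -1},
    {"dp": [0,0,0],"delta_rot": [0,0,0],"hand": -1},
  ],
)

```text
clock: 2.8
eef_pos: [502.6, -95.9, 231.3]
eef_rot: [0.88, 0.476, -0.0, -0.0]
force: [-0.1, -0.2, -0.7]
finger_gap: 0.2
grip_force: 0.0
```

```bash
python3 - <<'E'
from m import *
go([537,-65.5,150])
cal=calibration("wrist"); p,d=camera("wrist"); cv2.imwrite("pics/w1.png",p[:,:,::-1])
for n in ("stop_top","push_face","foot_window","foot_bar"):
    print(n,[(np.round(r["location"],1),round(r["p"],2)) for r in tip_of(n,"wrist")[:2]])
for n,f in (("red",red),("blue",blue)):
    Q=world("wrist",d,f(p),cal); print(n,len(Q), len(Q) and (np.median(Q,0),rect(Q)))
E
```

```text
tcp [502.6 -95.9 231.3] gap 0.2 F [-0.1 -0.2 -0.7] t 2.8
dp [44.3 12.1 81.3] rot [-0.01 -0.   -0.17] joints [-0.19  0.22 -0.04  1.31  0.    1.96]
stop_top [(array([534.1, -67.5,  44.4]), 0.65)]
push_face [(array([546.9, -46.8,  52.1]), 0.9), (array([671.5, -43.3,  -4.5]), 0.46)]
foot_window []
foot_bar [(array([522.1, -85.7,  36.8]), 0.93)]
red 1276 (array([535.29103559, -62.64865999,  44.36805323]), ((535.0035400390625, -63.473785400390625), (35.21620178222656, 29.497865676879883), 56.8039665222168))
blue 4910 (array([551.74293744, -84.75906485,  36.18086865]), ((647.4298095703125, -123.03157043457031), (132.32080078125, 366.448974609375), 74.92774200439453))
```

View pics/w1.png

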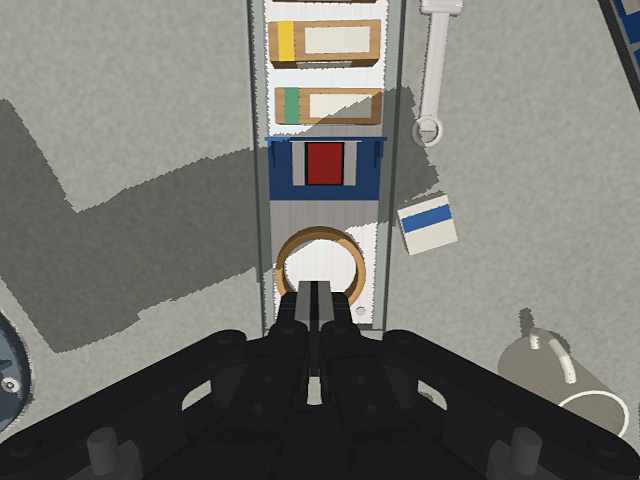

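The wrist view shows the red stop at (324,163) inside the blue foot, the cartons above it and the shut fingertips at (314,285). The tool is aligned with the tray, so I'll move above the stop.

Request:
jog_arm(
  moves=[
    {"dp": [22,5.5,0],"delta_rot": [0,0,0],"hand": -1},
    {"dp": [22,6,0],"delta_rot": [0,0,-0.2],"hand": -1},
    {"dp": [0,0,50],"delta_rot": [0,0,0],"hand": -1},
    {"dp": [0,0,50],"delta_rot": [0,0,0],"hand": -1},
    {"dp": [0,0,45],"delta_rot": [0,0,0],"hand": -1},
    {"dp": [0,0,0],"delta_rot": [0,0,0],"hand": -1},
  ],
)

```text
clock: 3.8
eef_pos: [534.7, -64.1, 83.4]
eef_rot: [0.878, 0.478, -0.003, -0.002]
force: [0.7, 0.4, 1.1]
finger_gap: 0.2
grip_force: 0.0
```

```bash
python3 - <<'E'
from m import *
go([536,-65,50])
cal=calibration("wrist"); p,d=camera("wrist"); cv2.imwrite("pics/w2.png",p[:,:,::-1])
for n,f in (("red",red),("blue",blue)):
    Q=world("wrist",d,f(p),cal); Q=Q[(abs(Q[:,0]-536)<90)&(abs(Q[:,1]+65)<90)]; print(n,len(Q), len(Q) and (np.median(Q,0),rect(Q)))
E
```

```text
tcp [534.7 -64.1  83.4] gap 0.2 F [0.7 0.4 1.1] t 3.8
dp [ 0.1  1.7 33.4] rot [-0.33  0.15  0.14] joints [-0.12  0.36 -0.24  0.98  0.    2.02]
red 1960 (array([536.16377756, -63.10196213,  44.36947071]), ((534.2532958984375, -64.94837951660156), (26.249191284179688, 29.526710510253906), 57.274261474609375))
blue 6777 (array([540.14640974, -66.49538796,  36.63415046]), ((532.379150390625, -68.13925170898438), (59.496456146240234, 105.45748901367188), 56.734249114990234))
```

View pics/w2.png

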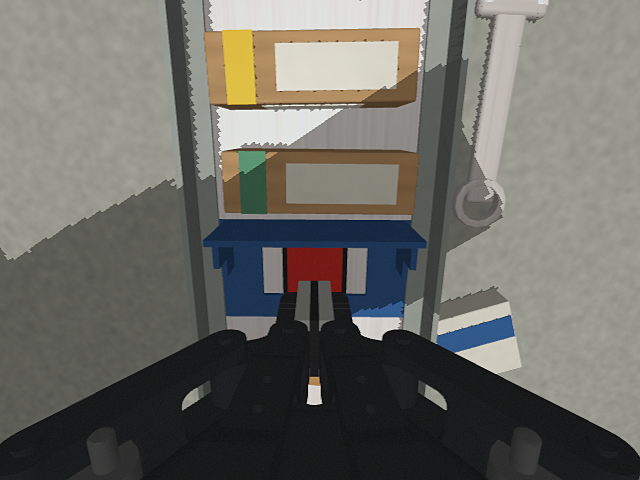

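The fingertips at (314,285) hang over the red stop (315,270), centred between the window sides, and the divider and cartons are undisturbed. I'll press down.

Request:
jog_arm(
  moves=[
    {"dp": [0,0.5,18],"delta_rot": [0,0,0],"hand": -1},
    {"dp": [0,0,17],"delta_rot": [0,0,0],"hand": -1},
    {"dp": [0,0,6],"delta_rot": [0,0,0],"hand": -1},
    {"dp": [0,0,6],"delta_rot": [0,0,0],"hand": -1},
    {"dp": [0,0,4],"delta_rot": [0,0,0],"hand": -1},
    {"dp": [0,0,0],"delta_rot": [0,0,0],"hand": -1},
  ],
)

```text
clock: 4.6
eef_pos: [538.1, -65.6, 36.4]
eef_rot: [0.878, 0.478, 0.001, 0.001]
force: [2.0, 2.1, 6.6]
finger_gap: -0.2
grip_force: 3.0
```

Request:
jog_arm(
  moves=[
    {"dp": [0,0,3],"delta_rot": [0,0,0],"hand": -1},
    {"dp": [0,0,2],"delta_rot": [0,0,0],"hand": -1},
    {"dp": [0,0,0],"delta_rot": [0,0,0],"hand": -1},
  ],
)

```text
clock: 4.97
eef_pos: [538.1, -65.6, 31.6]
eef_rot: [0.878, 0.478, 0.001, 0.001]
force: [1.3, 0.5, 7.4]
finger_gap: -0.1
grip_force: 3.8
```

Request:
jog_arm(
  moves=[
    {"dp": [0,0,2],"delta_rot": [0,0,0],"hand": -1},
    {"dp": [0,0,0],"delta_rot": [0,0,0],"hand": -1},
  ],
)

```text
clock: 5.22
eef_pos: [538.2, -65.6, 30.1]
eef_rot: [0.878, 0.478, 0.002, 0.001]
force: [-0.5, 2.6, 11.5]
finger_gap: -0.0
grip_force: 5.8
```

Request:
jog_arm(
  moves=[
    {"dp": [4,0,0],"delta_rot": [0,0,0],"hand": -1},
    {"dp": [4,0,0],"delta_rot": [0,0,0],"hand": -1},
    {"dp": [4,0,0],"delta_rot": [0,0,0],"hand": -1},
    {"dp": [4,0,0],"delta_rot": [0,0,0],"hand": -1},
    {"dp": [4,0,0],"delta_rot": [0,0,0],"hand": -1},
  ],
)

```text
clock: 5.85
eef_pos: [547.5, -51.2, 30.0]
eef_rot: [0.879, 0.477, -0.001, 0.002]
force: [-6.5, -10.9, 15.8]
finger_gap: -0.3
grip_force: 7.9
```

```bash
python3 - <<'E'
from m import *
go([538.2+.545*62,-65.6+.839*62,30])
cal=calibration("wrist"); p,d=camera("wrist"); cv2.imwrite("pics/w3.png",p[:,:,::-1])
Q=world("wrist",d,blue(p),cal); Q=Q[(abs(Q[:,0]-540)<90)&(abs(Q[:,1]+60)<90)]; print(rect(Q))
E
```

```text
tcp [547.5 -51.2  30. ] gap -0.3 F [ -6.5 -10.9  15.8] t 5.85
dp [44.9  0.1 -0.1] rot [ 0.17  0.21 -0.01] joints [-0.09  0.42 -0.3   0.85 -0.    2.06]
((538.7999267578125, -59.78096008300781), (59.2154655456543, 103.30958557128906), 56.96593475341797)
```

View pics/w3.png

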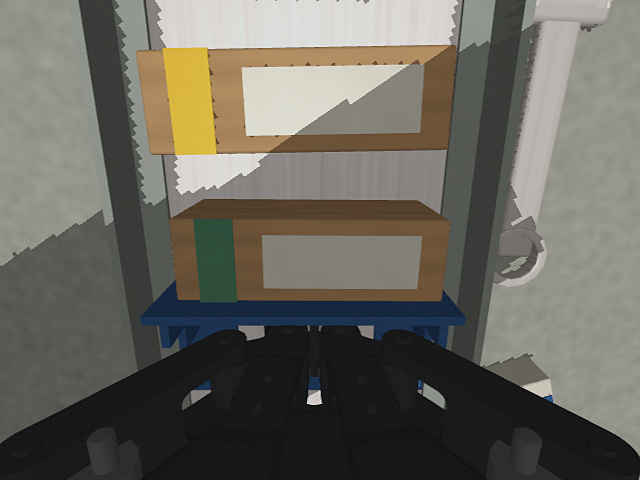

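The divider has moved about 10 mm. The cross bar is over the stop, the green carton at (310,255) is against the divider, and everything is upright. I'll keep pushing with a lighter press.

Request:
jog_arm(
  moves=[
    {"dp": [5,0,-0.5],"delta_rot": [0,0,0],"hand": -1},
    {"dp": [5,0,-0.5],"delta_rot": [0,0,0],"hand": -1},
    {"dp": [5,0,-0.5],"delta_rot": [0,0,0],"hand": -1},
    {"dp": [5,0,-0.5],"delta_rot": [0,0,0],"hand": -1},
    {"dp": [5,0,0],"delta_rot": [0,0,0],"hand": -1},
    {"dp": [5,0,0],"delta_rot": [0,0,0],"hand": -1},
  ],
)

```text
clock: 6.65
eef_pos: [563.2, -25.0, 30.5]
eef_rot: [0.879, 0.477, -0.001, 0.001]
force: [-2.3, -7.9, 2.1]
finger_gap: 0.5
grip_force: 0.0
```

Request:
jog_arm(
  moves=[
    {"dp": [5,0,-0.5],"delta_rot": [0,0,0],"hand": -1},
    {"dp": [5,0,0],"delta_rot": [0,0,0],"hand": -1},
    {"dp": [4,0,0],"delta_rot": [0,0,0],"hand": -1},
    {"dp": [3,0,0],"delta_rot": [0,0,0],"hand": -1},
    {"dp": [0,0,0],"delta_rot": [0,0,0],"hand": -1},
  ],
)

```text
clock: 7.28
eef_pos: [572.8, -9.4, 30.8]
eef_rot: [0.878, 0.478, -0.0, -0.0]
force: [-1.8, -1.5, -0.4]
finger_gap: 0.2
grip_force: 0.0
```

```bash
python3 - <<'E'
from m import *
go([538.2+.545*65,-65.6+.839*65,30])
for c in ("wrist","top"):
    cal=calibration(c); p,d=camera(c)
    Q=world(c,d,blue(p),cal); Q=Q[(abs(Q[:,0]-560)<70)&(abs(Q[:,1]+20)<80)&(Q[:,2]>32)]; print(c,len(Q),len(Q) and rect(Q))
    Q=world(c,d,red(p),cal); Q=Q[(abs(Q[:,0]-540)<50)&(abs(Q[:,1]+60)<50)]; print(len(Q),len(Q) and np.median(Q,0))
E
```

```text
tcp [572.8  -9.4  30.8] gap 0.2 F [-1.8 -1.5 -0.4] t 7.275
dp [-0.9  1.6  0.8] rot [-0.03  0.03  0.1 ] joints [-0.02  0.46 -0.23  0.88 -0.    2.13]
wrist 3966 ((571.9007568359375, -7.2845611572265625), (87.18428802490234, 105.28072357177734), 57.457435607910156)
2 [547.21056565 -49.09040804  32.39258596]
top 0 0
0 0
```

Request:
jog_arm(
  moves=[
    {"dp": [-4,0,0],"delta_rot": [0,0,0],"hand": -1},
    {"dp": [-3,0,-10],"delta_rot": [0,0,0],"hand": -1},
    {"dp": [0,0,-40],"delta_rot": [0,0,0],"hand": -1},
    {"dp": [0,0,-50],"delta_rot": [0,0,0],"hand": -1},
    {"dp": [-50,0,-30],"delta_rot": [0,0,0],"hand": -1},
    {"dp": [-50,0,0],"delta_rot": [0,0,0],"hand": -1},
    {"dp": [0,0,0],"delta_rot": [0,0,0],"hand": -1},
  ],
)

```text
clock: 8.25
eef_pos: [513.8, -101.5, 162.4]
eef_rot: [0.879, 0.476, 0.001, 0.001]
force: [-0.5, 1.1, 0.5]
finger_gap: 0.2
grip_force: 0.0
```

```bash
python3 - <<'E'
from m import *
c="wrist"; cal=calibration(c); p,d=camera(c); cv2.imwrite("pics/w4.png",p[:,:,::-1])
Q=world(c,d,blue(p),cal); Q=Q[(abs(Q[:,0]-565)<60)&(abs(Q[:,1]+20)<70)&(Q[:,2]>32)]; b=np.array(rect(Q)[0]); print(rect(Q))
Q=world(c,d,red(p),cal); Q=Q[(abs(Q[:,0]-540)<50)&(abs(Q[:,1]+60)<50)]; print(len(Q),np.median(Q,0),rect(Q))
print("travel",(b-[532.4,-68.1])@[.545,.839]); go([0,0,0])
E
```

```text
((564.4141235351562, -18.730789184570312), (58.86357879638672, 104.97654724121094), 56.86530303955078)
2007 [535.37499741 -62.6924398   44.3959921 ] ((535.1153564453125, -63.34837341308594), (35.75798416137695, 29.68732261657715), 56.97273254394531)
travel 58.86846520080567
tcp [ 514.7 -100.4  162.1] gap 0.0 F [-0.7  0.7  0.1] t 8.3
dp [-196.7 -486.5  161.1] rot [ 0.09 -0.06 -0.05] joints [-0.19  0.27 -0.15  1.15  0.    1.95]
```

View pics/w4.png

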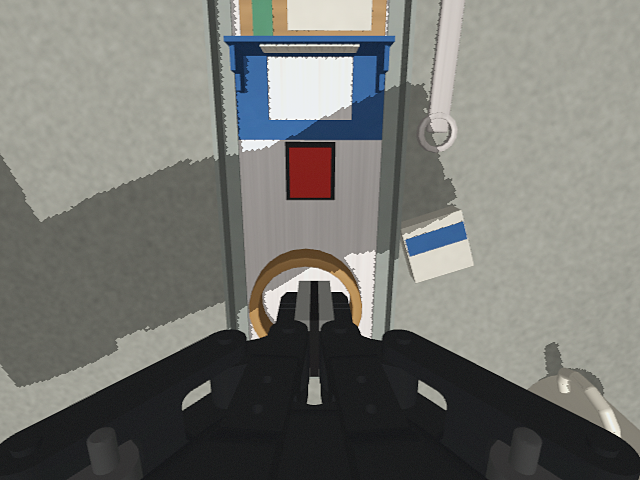

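The stop is up (top at 44.4 mm) behind the cross bar, at (310,170). The divider has travelled 59 mm and the tape hasn't moved. I'll check the cartons from above, then hand in.

```bash
python3 - <<'E'
from m import *
p,d=camera("scene"); im=cv2.resize(p[180:310,210:400,::-1],None,fx=4,fy=4); cv2.imwrite("pics/s4.png",im)
for i in range(1):
    for r in tip_of("carton0","scene"):
        l=np.array(r["location"])-[550,-43.2,30]; print((l[:2]@[.545,.839]).round(0),l[2].round(0),round(r["p"],2))
E
```

```text
97.0 -3.0 0.91
171.0 -1.0 0.88
70.0 3.0 0.75
128.0 5.0 0.56
```

View pics/s4.png

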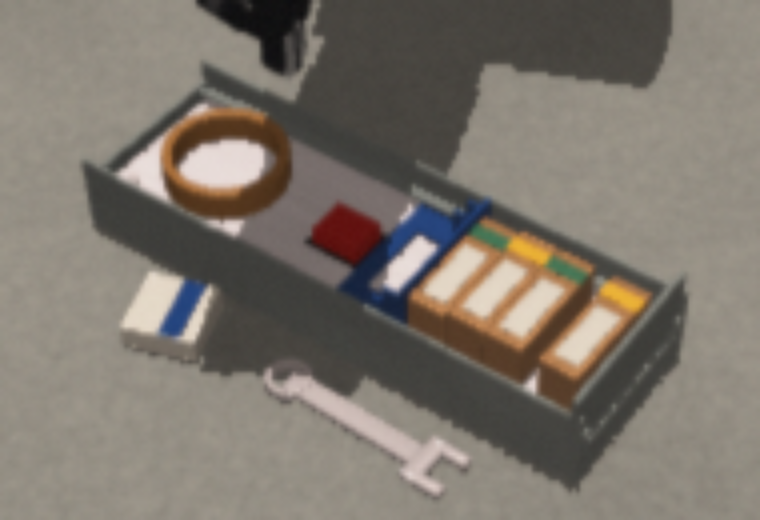

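All four cartons stand upright between the divider at (440,260) and the end wall, at y of about 70 to 171 mm. The stop is up at (347,233).

```bash
python3 -c "
from plant import *
print(finish_job())"
```

```text
the job is handed in; nothing more can be done
None
```

The job is handed in (no verdict came back): the divider measured about 59 mm of travel, the red stop is up again behind its foot, all four cartons stand upright in their row, and nothing else was seen to move.

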